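# Return an empty medicine bottle through the pedal flap

## Robot

A 7-joint arm with a two-finger parallel gripper is mounted at the origin on the work surface. World frame = base frame: x ahead of the robot, y to its left, z up, the work surface at z = 0. Lengths are in m, angles in rad, forces in N, time in s.
With the tool pointing down it reaches from about 0.375 to 0.925 m from the base axis. Payload 3.1 kg.
Tool frame: the origin (TCP) lies midway between the tips of the shut fingers; the grasp point (between the pads) lies 19 mm behind it (robot.hold_point_z is the distance from the TCP to the grasp point, in m); z points along the fingers, y is the line along which they close (so a half turn about z gives the same grasp; the last joint's range is limited). The gripper opens to 85 mm and grips with 20 to 120 N. Pads are 22 mm wide; open, the fingers measure 114 mm over their backs; the gripper's body (76 mm by 85 mm) begins 54 mm behind the grasp point. The pads swing forward as they close: fully open they stand 13 mm farther back than shut.
Start: joints at [1.062, 0.383, 0.044, 1.598, -0.018, 1.161, -0.05], TCP at [0.26, -0.596, 0.231] pointing down, gripper open.
Joint ranges: [-2.61, 2.61], [-0.41, 2.15], [-1.48, 1.57], [0, 2.5], [-1.57, 4.71], [0.05, 1.97], [-2.85, 2.85]. Speed limits (rad/s): [2.79, 2.79, 3.14, 3.14, 3.14, 3.14, 3.14].

## Interface

Orientations are given as a rotation vector (axis times angle).
In Python, from cell import robot, viewer gives the robot as it stands. The module is installed in compiled form; this text tells all that it offers.
- The arm moves only by the shell command python3 -m pendant 'ROWS' [FORCE]. ROWS is JSON, a list of rows, each an object of numbers: "jaw": the opening, from 0 (shut) to 1 (fully open); "x", "y", "z": the shift along the tool's x, y, z in units of 25 mm (1.0 is 25 mm); "roll": the turn about the tool's z in units of 5 degrees (1.0 is 5 degrees). In form: [{"jaw": .., "x": .., "y": .., "z": .., "roll": ..}, ...]. A call has 1 to 5 rows; each row shifts and turns the commanded pose from where the row before left it, along the tool's axes as they then stand; what a row does not reach is not made up. A row lasts 1/10 s, in which the tool goes at most 50 mm and 8.59 degrees, less where a joint would pass 70% of its speed; a pose out of reach is approached as far as the arm can. A call is refused whole if a number of a shift passes 1 or a number of a turn 1, either way. A call with a gripper value outside its range is refused whole. The fingers move at their own pace and stop on an object; FORCE is the grip in N (left out, the last holds). Time passes only in rows, so rows that do not move let the fingers close. It gives the time, the measured TCP pose, the force, the opening and the grip force at its end, in the units of the state.
- robot.state(): the state, without advancing time (a new reading comes with each control period).
- viewer.read_camera(name): name is "scene" or "side" or "wrist"; returns the picture (480x640x3 uint8, red, green, blue); there is no depth.
- viewer.calibration(name): a dict with "K" (3x3 intrinsics, pixels), "dist_coeffs" ([k1, k2, p1, p2, k3] as OpenCV has them; the pictures are not rectified), "T" (4x4, takes a point from camera to world coordinates); the wrist camera has in their place "tool_from_camera" (4x4, takes a point from camera to tool coordinates, whose origin is the TCP and whose axes are the flange's). Camera axes: x right, y up, looking along -z (the intrinsics and any distortion apply to the point x, -y, -z); pixel columns grow to the right and rows downward; lengths in m; the calibration is good to about 2 mm. A picture is of the moment at which its call begins: read the wrist's pose just before it. calibration takes no time and is no camera call.
- robot.hand_in(): hands the job in; it is judged then, once.
The state is a dict: "clock": time; "qpos": joint angles; "qd": joint speeds; "joint_torque": joint torques, N m; "eef_pos": TCP position; "tool_rot": TCP orientation; "wrist_force": force on the tool from outside, world axes, zero at the start; "torque": the same for the moment, N m; "width": finger opening in m; "grasp_force": force on a finger pad.
Only numpy, scipy, OpenCV 4.12 (cv2) and the standard library are available. Lean on these libraries where they do the work, as an engineer would, in place of code of your own. Each camera call takes 0.05 s, during which the arm holds its last target. There are 200 camera calls.

## Task

Put the empty amber bottle away in the pedal return box: lay it gently on its side in the sloping cradle, across the slope, so that it rolls against the shut green flap, and let go of it. Then press the red pedal right down so that the flap lifts and the bottle rolls inside, and ease the pedal back up under control until the flap is fully shut, without letting it snap. Leave the carton, the tin and the dish where they are.

Things in the scene. Friction and masses are not known exactly. Their poses are not given: they have to be found in the camera images.
- rack: Bottle return, fixed to the table: a wooden runway sloping down from an open cradle into a box. Origin on the table below the shut flap's lip, mid-width; x points horizontally down the slope, y left, z up. Runway surface at z = 75 mm - 0.16 x, from x = -169 to 150 mm, 160 mm wide. Round things lying across it roll down by themselves.
- cradle (a point): Middle of the open cradle's floor (rack x = -90 mm, z = 89 mm). The cradle spans rack x = -169 to -6 mm; side cheeks with inner faces at y = +-80 mm, 8 mm thick, 18 mm above the runway; a 12 mm batten across the upper end. The bottle comes to rest with its middle about x = -34 mm against the shut flap. Axes as the rack's.
- box_in (a point): Middle of the box's sloping floor (rack x = 78 mm, z = 63 mm). Box: x = 0 to 155 mm, walls 138 mm high, clear top; the bottle ends at about x = 126 mm. Outside on its right: a grey linkage housing 135 mm high (x = 85 to 155, y = -88 to -123 mm) and a 72 mm pivot post at x = 120, y = -208 mm. Axes as the rack's.
- flap (a joint): Flap angle: 0 = shut, 0.9 rad = fully open; 4.09 x the pedal's angle. The flap is the box's clear top, 172 mm wide, hinged at the box's back (rack x = 155, z = 145 mm), with a green front lip 57 mm high that stops the bottle. It must never fall faster than 1.5 rad/s; closing in about two seconds is fine.
- flap_lip (a point): Mid-width of the green lip's lower edge, 6 mm thick. Shut: rack x = -3 mm, 90 mm above the table, lip top at 147 mm. Fully open: about x = 12 mm, 232 mm above the table. Axes are the flap's own.
- pedal (a joint): Pedal lever angle: 0 = up, 0.22 rad = right down. A spring and the flap's weight push it back up: about 6 to 8 N on the middle of the plate start it, 10 to 14 N hold it right down. Let go when down, it flies up and the flap snaps shut.
- pedal_plate (a point): Middle of the top face of the red pedal plate (80 mm along the rack's x, 60 mm along y), at rack x = -30, y = -185 mm and 66 mm above the table when up. It swings about a pivot 150 mm further along +x at z = 60 mm; its middle sinks 33 mm when pressed right down. Axes are the pedal's own, as the rack's when up.
- bottle: Amber glass bottle with a paper label and a white cap, empty and closed, 0.14 to 0.28 kg, at first standing upright. 125 mm tall; body 56 mm in diameter up to 85 mm, shoulder to 98 mm, cap 32 mm in diameter from 103 to 125 mm. Origin at the centre of its base, z towards the cap.
- bottle_mid (a point): Point on the bottle's axis 42.5 mm above its base, the middle of its cylindrical body.
- carton: Bystander: white and green medicine carton, 100 x 65 x 35 mm, lying flat. Origin at the centre of its underside.
- tin: Bystander: flat red round tin, 72 mm in diameter, 32 mm high. Origin at the centre of its underside.
- dish: Bystander: steel bowl, 100 mm in diameter, 40 mm high. Origin at the centre of its underside.
Mind the look-alikes: they are no part of the job. Several things have the shape of the bottle; the one meant has the colours described above.

How it is judged:
On the way, in this order (a step that is already met when the one before it is completed fails the run):
1. the bottle lies released in the cradle across the slope, at rest against the shut flap (x of bottle_mid in the frame of rack between -0.055 and -0.015 m and y of bottle_mid in the frame of rack between -0.07 and 0.07 m and z of bottle_mid in the frame of rack between 0.095 and 0.14 m and angle between the z axis of bottle and the y axis of rack, either way round below 0.3 rad and contact force between the fingers and bottle below 0.05 N and linear speed of bottle below 0.03 m/s and value of joint flap below 0.06 rad), for 0.2 s.
2. the flap is held open by the pedal, pressed right down, and the bottle has rolled into the box (value of joint flap above 0.7 rad and x of bottle_mid in the frame of rack above 0.09 m), for 0.1 s.
At the end, for the whole second after the job is handed in: The bottle lies at rest on its side in the box, across the slope within 0.4 rad, its middle 90 to 150 mm beyond the flap's outer face; the flap is shut (below 0.05 rad) and the pedal is up (below 0.015 rad) (value of joint flap below 0.05 rad and value of joint pedal below 0.015 rad and x of bottle_mid in the frame of rack between 0.09 and 0.15 m and y of bottle_mid in the frame of rack between -0.08 and 0.08 m and z of bottle_mid in the frame of rack between 0.06 and 0.11 m and angle between the z axis of bottle and the y axis of rack, either way round below 0.4 rad and linear speed of bottle below 0.02 m/s); the robot touches nothing.
It fails at once if the flap snapped down (faster than 1.5 rad/s) (velocity of joint flap below -1.5 rad/s).
It fails at once if the bottle was dropped: in free fall with its middle more than 160 mm above the table (height (world z) of bottle_mid above 0.16 m and contact force between bottle and anything else below 0.001 N).
It fails at once if the carton was moved by more than 20 mm (distance of carton from where it was at the start of the episode above 0.02 m).
It fails at once if the tin was moved by more than 20 mm (distance of tin from where it was at the start of the episode above 0.02 m).
It fails at once if the dish was moved by more than 20 mm (distance of dish from where it was at the start of the episode above 0.02 m).
It also fails if it takes over 51 s, if anything falls off the work surface, if the arm or the gripper's body presses on something with over 40 N, if the wrist force passes 120 N, or if a joint passes its speed limit or range.

## Working session

There is one attempt and no reset: what is moved stays moved. The work goes in short steps, Python scripts to look and compute and a shell command to move; the robot and the scene stay as the last step left them, time stands still between calls to the robot, and variables do not carry over. Pictures are saved under pics/ and viewed, at most 10 in all, crops included, and the job is handed in when it is done.

```bash
mkdir -p pics; cat > h.py <<'E'
import numpy as np,cv2
from cell import robot,viewer
from scipy.spatial.transform import Rotation as R
def pose():
    s=robot.state();T=np.eye(4);T[:3,:3]=R.from_rotvec(s['tool_rot']).as_matrix();T[:3,3]=s['eef_pos'];return T
def camT(n):
    c=viewer.calibration(n)
    return c,(np.array(c['T']) if 'T' in c else pose()@np.array(c['tool_from_camera']))
def ray(n,uv,T=None):
    c,T0=camT(n);T=T0 if T is None else T
    p=cv2.undistortPoints(np.array([[uv]],float),np.array(c['K']),np.array(c['dist_coeffs']))[0,0]
    return T[:3,3],T[:3,:3]@np.array([p[0],-p[1],-1.])
def onz(n,uv,z,T=None):
    o,d=ray(n,uv,T);return o+d*(z-o[2])/d[2]
def proj(n,P,T=None):
    c,T0=camT(n);T=T0 if T is None else T
    q=(np.array(P)-T[:3,3])@T[:3,:3]
    q=q*[1,-1,-1]
    return cv2.projectPoints(q.reshape(-1,1,3),np.zeros(3),np.zeros(3),np.array(c['K']),np.array(c['dist_coeffs']))[0][:,0]
def snap(n,f):
    im=viewer.read_camera(n);cv2.imwrite('pics/'+f,im[:,:,::-1]);return im
E
python3 - <<'E'
from h import *
for n in ['scene','side']:
    snap(n,n+'0.png');c,T=camT(n);print(n,T.round(3).tolist(),np.array(c['K']).round(0).tolist())
c=viewer.calibration('wrist');print(np.round(c['tool_from_camera'],3).tolist())
print(robot.state()['tool_rot'],pose().round(3).tolist(),robot.hold_point_z)
E
```

```text
scene [[-0.671, -0.637, 0.38, 0.85], [0.742, -0.568, 0.356, 0.376], [-0.011, 0.52, 0.854, 0.893], [0.0, 0.0, 0.0, 1.0]] [[459.0, 0.0, 322.0], [0.0, 459.0, 238.0], [0.0, 0.0, 1.0]]
side [[-0.852, 0.32, -0.414, -0.02], [-0.523, -0.512, 0.682, 0.929], [0.006, 0.797, 0.603, 0.908], [0.0, 0.0, 0.0, 1.0]] [[534.0, 0.0, 318.0], [0.0, 534.0, 243.0], [0.0, 0.0, 1.0]]
[[0.0, 0.965, 0.263, 0.066], [1.0, -0.0, 0.001, 0.0], [0.001, 0.263, -0.965, -0.143], [0.0, 0.0, 0.0, 1.0]]
[-3.07325733e+00 -6.40419376e-01  9.90865556e-04] [[0.917, 0.399, -0.001, 0.259], [0.399, -0.917, 0.002, -0.595], [-0.0, -0.002, -1.0, 0.23], [0.0, 0.0, 0.0, 1.0]] 0.0187
```

View pics/scene0.png

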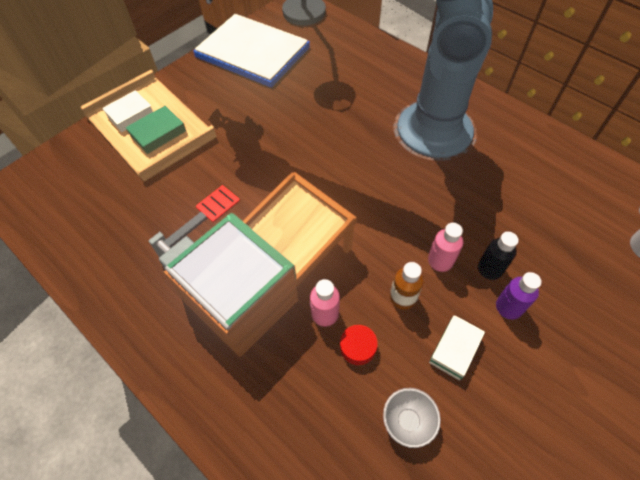

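View pics/side0.png

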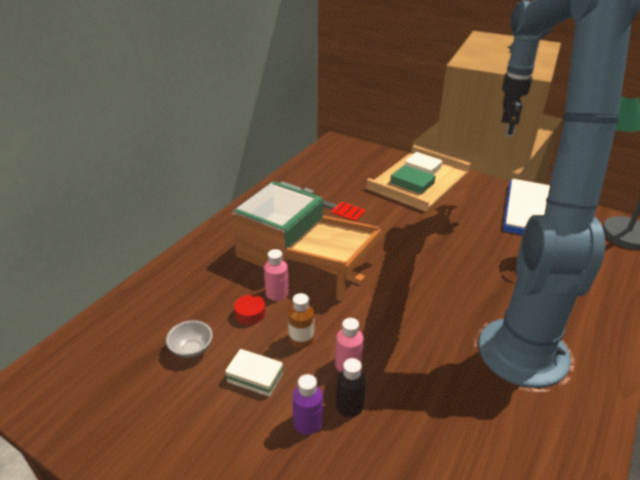

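Candidates at scene pixels: amber (405,287), pink (446,250) and (325,305), black (497,257), purple (518,297). Only the one at (405,287), or side (301,320), is amber with a white cap and paper label. I'll confirm that in a crop and measure.

```bash
python3 - <<'E'
from h import *
ims={n:cv2.imread(f'pics/{n}0.png') for n in ['scene','side']}
cv2.imwrite('pics/crop.png',np.hstack([cv2.resize(ims['scene'][240:320,365:445],(400,400),interpolation=2),cv2.resize(ims['side'][285:365,260:340],(400,400),interpolation=2)]))
def big(m):
    c,_=cv2.findContours(m,0,2);return max(c,key=cv2.contourArea)
def tri(a,b):
    o1,d1=ray('scene',a);o2,d2=ray('side',b)
    t=np.linalg.lstsq(np.c_[d1,-d2],o2-o1,rcond=None)[0];p,q=o1+d1*t[0],o2+d2*t[1];return (p+q)/2,np.linalg.norm(p-q)
cap={};ped={}
for n,(x,y) in {'scene':(411,270),'side':(301,302)}.items():
    im=ims[n];hsv=cv2.cvtColor(im,cv2.COLOR_BGR2HSV)
    w=cv2.inRange(hsv,(0,0,150),(180,70,255));k=np.zeros_like(w);k[y-14:y+14,x-14:x+14]=255
    c=big(w&k);m=cv2.moments(c);cap[n]=(m['m10']/m['m00'],m['m01']/m['m00'])
    r=cv2.inRange(hsv,(0,170,100),(6,255,255))|cv2.inRange(hsv,(174,170,100),(180,255,255))
    if n=='scene': r[260:]=0
    else: r[240:]=0; r[:180]=0
    r=cv2.morphologyEx(r,cv2.MORPH_CLOSE,np.ones((9,9)));c=big(r);b=cv2.minAreaRect(c);ped[n]=b[0]
    print(n,'cap',cap[n],'ped',b,cv2.boxPoints(b).round(0).tolist())
    g=cv2.inRange(hsv,(60,60,40),(90,255,200));k=np.zeros_like(g)
    if n=='scene':k[205:340,155:305]=255
    else:k[175:250,225:330]=255
    c=big(cv2.convexHull(np.vstack([c for c in cv2.findContours(g&k,0,2)[0] if cv2.contourArea(c)>15])) if 0 else cv2.drawContours(np.zeros_like(g),[cv2.convexHull(np.vstack([c for c in cv2.findContours(g&k,0,2)[0] if cv2.contourArea(c)>15]))],-1,255,-1))
    a=cv2.approxPolyDP(c,5,True)[:,0]
    print('green',a.tolist(),[onz(n,p,.147).round(3).tolist() for p in a])
print('cap',tri(cap['scene'],cap['side']));print('pedal',tri(ped['scene'],ped['side']))
for nm,z,uv in [('tin',.032,(359,343)),('carton',.035,(458,347)),('dish',.04,(412,417)),('pinkcap',.125,(325,288)),('pinkcap2',.125,(454,231)),('blackcap',.125,(509,240)),('cradleU',.12,(296,178)),('cradleR',.12,(354,217))]: print(nm,onz('scene',uv,z).round(3))
E
```

```text
scene cap (411.8095238095238, 270.55266955266956) ped ((217.45123291015625, 202.43902587890625), (24.050758361816406, 39.199615478515625), 51.34019088745117) [[195.0, 205.0], [225.0, 181.0], [240.0, 200.0], [210.0, 224.0]]
green [[232, 214], [168, 264], [228, 324], [291, 265]] [[0.595, -0.104, 0.147], [0.75, -0.109, 0.147], [0.754, 0.061, 0.147], [0.599, 0.062, 0.147]]
side cap (300.17023809523806, 298.68690476190477) ped ((347.9000244140625, 210.80001831054688), (32.57145690917969, 14.862703323364258), 18.434947967529297) [[330.0, 213.0], [335.0, 199.0], [366.0, 209.0], [361.0, 223.0]]
green [[236, 210], [290, 232], [321, 200], [274, 183]] [[0.756, 0.059, 0.147], [0.584, 0.065, 0.147], [0.595, -0.098, 0.147], [0.751, -0.104, 0.147]]
cap (array([0.44824532, 0.22925496, 0.12261778]), np.float64(0.0005300976128179575))
pedal (array([ 0.5678959 , -0.20485946,  0.06270702]), np.float64(0.0015802684991208427))
tin [0.596 0.23  0.032]
carton [0.477 0.376 0.035]
dish [0.639 0.387 0.04 ]
pinkcap [0.585 0.133 0.125]
pinkcap2 [0.323 0.24  0.125]
blackcap [0.269 0.332 0.125]
cradleU [ 0.432 -0.088  0.12 ]
cradleR [0.426 0.069 0.12 ]
```

View pics/crop.png

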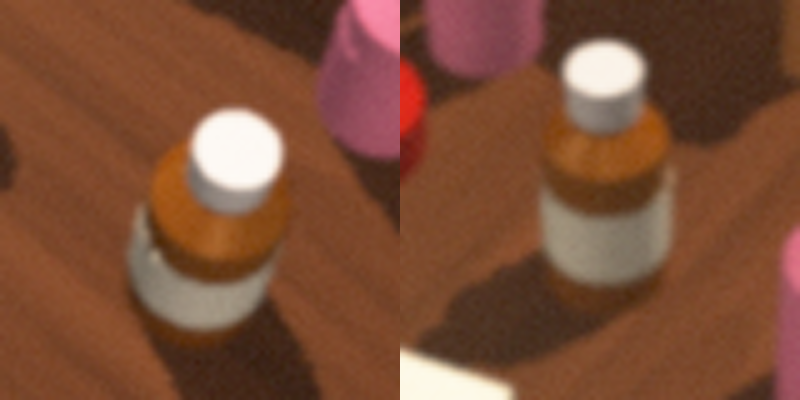

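The crop confirms the target: amber body, paper label, white cap, at about (0.448, 0.229). The tool can't tilt, so I'll pinch the cap, tip the bottle over on the table with its axis along y, regrasp it by the body and carry it to the cradle. The rack origin is about (0.600, -0.021) with yaw near 0. First I turn the tool so its x points along world +y.

```bash
python3 -m pendant '[{"jaw":1,"roll":-1},{"jaw":1,"roll":-1},{"jaw":1,"roll":-1},{"jaw":1,"roll":-1},{"jaw":1,"roll":-1}]' 30
python3 -m pendant '[{"jaw":1,"roll":-1},{"jaw":1,"roll":-1},{"jaw":1,"roll":-1},{"jaw":1,"roll":-1},{"jaw":1,"roll":-1}]'
python3 -m pendant '[{"jaw":1,"roll":-1},{"jaw":1,"roll":-1},{"jaw":1,"roll":-1},{"jaw":1,"roll":-0.3},{"jaw":1}]'
python3 -c "
from h import *;print(pose().round(3).tolist(),robot.state()['qpos'])"
```

```text
[[0.917, 0.399, -0.001, 0.259], [0.399, -0.917, 0.002, -0.595], [-0.0, -0.002, -1.0, 0.23], [0.0, 0.0, 0.0, 1.0]] [ 1.06216978  0.38377349  0.04383374  1.599437   -0.01787878  1.16117633
 -0.04992827]invalid input at $[0]: expected keys jaw, x, y, z, roll
invalid input at $[0]: expected keys jaw, x, y, z, roll
invalid input at $[0]: expected keys jaw, x, y, z, roll
```

```bash
python3 -m pendant '[{"jaw":1,"x":0,"y":0,"z":0,"roll":-1},{"jaw":1,"x":0,"y":0,"z":0,"roll":-1},{"jaw":1,"x":0,"y":0,"z":0,"roll":-1},{"jaw":1,"x":0,"y":0,"z":0,"roll":-1},{"jaw":1,"x":0,"y":0,"z":0,"roll":-1}]' 30
python3 -m pendant '[{"jaw":1,"x":0,"y":0,"z":0,"roll":-1},{"jaw":1,"x":0,"y":0,"z":0,"roll":-1},{"jaw":1,"x":0,"y":0,"z":0,"roll":-1},{"jaw":1,"x":0,"y":0,"z":0,"roll":-1},{"jaw":1,"x":0,"y":0,"z":0,"roll":-1}]'
python3 -m pendant '[{"jaw":1,"x":0,"y":0,"z":0,"roll":-1},{"jaw":1,"x":0,"y":0,"z":0,"roll":-1},{"jaw":1,"x":0,"y":0,"z":0,"roll":-1},{"jaw":1,"x":0,"y":0,"z":0,"roll":-0.3},{"jaw":1,"x":0,"y":0,"z":0,"roll":0}]'
python3 -c "
from h import *;print(pose().round(3).tolist(),robot.state()['qpos'])"
```

```text
clock: 0.6
eef_pos: [0.2593, -0.5954, 0.2304]
tool_rot: [-2.86, -1.296, 0.0]
wrist_force: [-0.1, -0.1, 0.3]
width: 0.0853
grasp_force: 0.0
clock: 1.1
eef_pos: [0.2593, -0.5954, 0.2304]
tool_rot: [-2.512, -1.884, -0.001]
wrist_force: [0.4, -0.5, -0.5]
width: 0.0855
grasp_force: 0.0
clock: 1.6
eef_pos: [0.2594, -0.5956, 0.2307]
tool_rot: [-2.221, -2.22, -0.001]
wrist_force: [-0.7, -0.1, 0.5]
width: 0.0856
grasp_force: 0.0
[[0.0, 1.0, -0.0, 0.259], [1.0, -0.0, 0.001, -0.596], [0.001, -0.0, -1.0, 0.231], [0.0, 0.0, 0.0, 1.0]] [ 1.21141549  0.38991193 -0.14731652  1.5903476   0.06055496  1.16689028
  1.05073834]
```

```bash
python3 -m pendant '[{"jaw":1,"x":1,"y":0.75,"z":0,"roll":0},{"jaw":1,"x":1,"y":0.75,"z":0,"roll":0},{"jaw":1,"x":1,"y":0.75,"z":0,"roll":0},{"jaw":1,"x":1,"y":0.75,"z":0,"roll":0},{"jaw":1,"x":1,"y":0.75,"z":0,"roll":0}]' | sed -n 2p
python3 -m pendant '[{"jaw":1,"x":1,"y":0.75,"z":0,"roll":0},{"jaw":1,"x":1,"y":0.75,"z":0,"roll":0},{"jaw":1,"x":1,"y":0.75,"z":0,"roll":0},{"jaw":1,"x":1,"y":0.75,"z":0,"roll":0},{"jaw":1,"x":1,"y":0.75,"z":0,"roll":0}]' | sed -n 2p
python3 -m pendant '[{"jaw":1,"x":1,"y":0,"z":0,"roll":0},{"jaw":1,"x":1,"y":0,"z":0,"roll":0},{"jaw":1,"x":1,"y":0,"z":0,"roll":0},{"jaw":1,"x":1,"y":0,"z":0,"roll":0},{"jaw":1,"x":1,"y":0,"z":0,"roll":0}]' | sed -n 2p
python3 -m pendant '[{"jaw":1,"x":1,"y":0,"z":0,"roll":0},{"jaw":1,"x":1,"y":0,"z":0,"roll":0},{"jaw":1,"x":1,"y":0,"z":0,"roll":0},{"jaw":1,"x":1,"y":0,"z":0,"roll":0},{"jaw":1,"x":1,"y":0,"z":0,"roll":0}]' | sed -n 2p
python3 -m pendant '[{"jaw":1,"x":1,"y":0,"z":0,"roll":0},{"jaw":1,"x":1,"y":0,"z":0,"roll":0},{"jaw":1,"x":1,"y":0,"z":0,"roll":0},{"jaw":1,"x":1,"y":0,"z":0,"roll":0},{"jaw":1,"x":1,"y":0,"z":0,"roll":0}]' | sed -n 2p
python3 -m pendant '[{"jaw":1,"x":1,"y":0,"z":0,"roll":0},{"jaw":1,"x":1,"y":0,"z":0,"roll":0},{"jaw":1,"x":1,"y":0,"z":0,"roll":0},{"jaw":0.9,"x":0,"y":0,"z":0,"roll":0},{"jaw":0.9,"x":0,"y":0,"z":0,"roll":0}]'
python3 - <<'E'
from h import *
T=camT('wrist')[1];im=snap('wrist','w1.png')
w=cv2.inRange(cv2.cvtColor(im,cv2.COLOR_RGB2HSV),(0,0,140),(180,70,255))
print(proj('wrist',[[.448,.229,.125],[.448,.229,.028]],T),robot.state()['qpos'].round(2))
n,l,s,c=cv2.connectedComponentsWithStats(w)
for i in range(1,n):
    if s[i,4]>300: print(s[i],c[i].round(1),onz('wrist',c[i],.125,T).round(4))
E
```

```text
eef_pos: [0.3538, -0.4697, 0.2312]
eef_pos: [0.4475, -0.3447, 0.2313]
eef_pos: [0.4467, -0.2197, 0.2313]
eef_pos: [0.4466, -0.0948, 0.2313]
eef_pos: [0.4465, 0.0302, 0.2314]
clock: 4.6
eef_pos: [0.4465, 0.1043, 0.2313]
tool_rot: [2.22, 2.223, -0.001]
wrist_force: [-0.2, -0.9, 0.5]
width: 0.0768
grasp_force: 0.0
[[317.06469198  39.76134212]
 [316.16596579  68.64822182]] [ 0.39  0.06 -0.72  2.01  0.04  1.09 -0.35]
[  82    0   67   61 2803] [112.1  28. ] [0.3224 0.2355 0.125 ]
[ 290   11   52   58 2328] [315.3  39.8] [0.4469 0.229  0.125 ]
[ 477  175   61   48 1948] [511.  199.3] [0.5818 0.1301 0.125 ]
[ 556  316   84   87 4478] [606.3 346. ] [0.6719 0.0162 0.125 ]
[528 449  28  31 454] [539.  468.8] [ 0.6395 -0.1026  0.125 ]
```

View pics/w1.png

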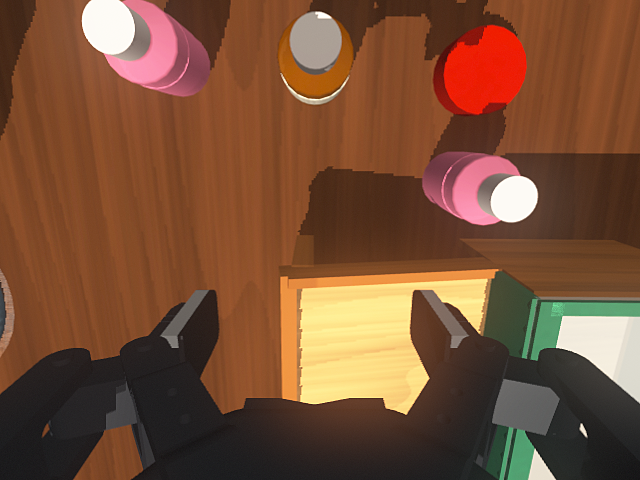

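The wrist view shows the amber bottle's cap at (315,40), which gives (0.447, 0.229) and agrees with the first fix. The cradle is below right, around (390,330). Next: move over the cap, go down and grip it.

```bash
python3 -m pendant '[{"jaw":0.9,"x":1,"y":0,"z":0,"roll":0},{"jaw":0.9,"x":1,"y":0,"z":0,"roll":0},{"jaw":0.9,"x":1,"y":0,"z":0,"roll":0},{"jaw":0.9,"x":1,"y":0,"z":0,"roll":0},{"jaw":0.9,"x":1,"y":0,"z":0,"roll":0}]' |sed -n 2p
python3 -m pendant '[{"jaw":0.9,"x":0,"y":0,"z":1,"roll":0},{"jaw":0.9,"x":0,"y":0,"z":1,"roll":0},{"jaw":0.9,"x":0,"y":0,"z":1,"roll":0},{"jaw":0.9,"x":0,"y":0,"z":1,"roll":0},{"jaw":0.9,"x":0,"y":0,"z":1,"roll":0}]' |sed -n 2p
python3 -m pendant '[{"jaw":0.7,"x":0,"y":0,"z":0.5,"roll":0},{"jaw":0.3,"x":0,"y":0,"z":0,"roll":0},{"jaw":0,"x":0,"y":0,"z":0,"roll":0},{"jaw":0,"x":0,"y":0,"z":0,"roll":0},{"jaw":0,"x":0,"y":0,"z":0,"roll":0}]' 25
```

```text
eef_pos: [0.4473, 0.228, 0.231]
eef_pos: [0.4473, 0.227, 0.105]
clock: 6.15
eef_pos: [0.4471, 0.2292, 0.0946]
tool_rot: [2.22, 2.221, 0.002]
wrist_force: [0.2, 0.7, -0.2]
width: 0.0315
grasp_force: 25.2
```

```bash
python3 -m pendant '[{"jaw":0,"x":0,"y":0,"z":-0.2,"roll":0},{"jaw":0,"x":0.5,"y":0,"z":0,"roll":0},{"jaw":0,"x":0.6,"y":0,"z":0,"roll":0},{"jaw":0,"x":0.1,"y":0,"z":0.15,"roll":0},{"jaw":0,"x":0,"y":0,"z":0.04,"roll":0}]' 
python3 -m pendant '[{"jaw":0,"x":-0.41,"y":0,"z":-0.05,"roll":0},{"jaw":0,"x":-0.41,"y":0,"z":-0.05,"roll":0},{"jaw":0,"x":-0.41,"y":0,"z":-0.04,"roll":0},{"jaw":0,"x":-0.4,"y":0,"z":0.06,"roll":0},{"jaw":0,"x":-0.4,"y":0,"z":0.06,"roll":0}]' 
python3 -c "
from h import *
im=snap('side','s2.png');cv2.imwrite('pics/s2c.png',cv2.resize(im[240:400,220:420,::-1],(600,480)))"
```

```text
clock: 6.65
eef_pos: [0.4463, 0.2614, 0.0946]
tool_rot: [-2.218, -2.224, -0.003]
wrist_force: [-1.5, 1.0, 5.8]
width: 0.0311
grasp_force: 25.9
clock: 7.15
eef_pos: [0.4467, 0.2068, 0.0946]
tool_rot: [2.223, 2.22, -0.0]
wrist_force: [-2.7, 2.7, 14.4]
width: 0.0312
grasp_force: 26.5
```

View pics/s2c.png

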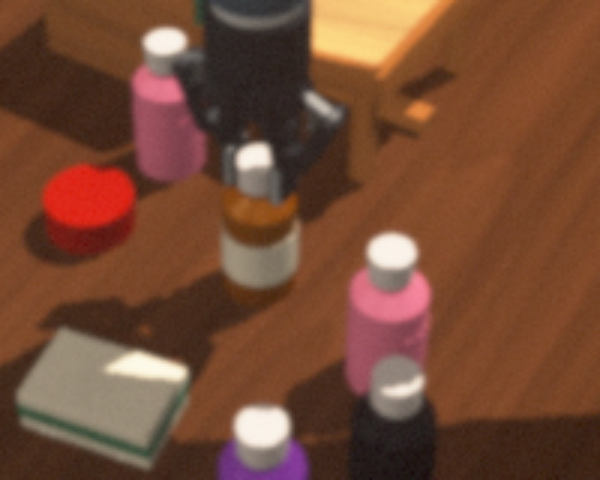

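The amber bottle (crop about (258,230)) is gripped at the cap and seems to have started to lean; the neighbours haven't moved. I'll continue along the arc and watch the force.

```bash
python3 -m pendant '[{"jaw":0,"x":-0.4,"y":0,"z":0.05,"roll":0},{"jaw":0,"x":-0.37,"y":0,"z":0.15,"roll":0},{"jaw":0,"x":-0.37,"y":0,"z":0.15,"roll":0}]' 
python3 -c "
from h import *
im=snap('wrist','w3.png');cv2.imwrite('pics/w3.png',im[:,:,::-1])"
```

```text
clock: 7.5
eef_pos: [0.4525, 0.188, 0.0934]
tool_rot: [2.217, 2.224, 0.027]
wrist_force: [-8.8, 5.6, 40.2]
width: 0.0311
grasp_force: 37.2
```

View pics/w3.png

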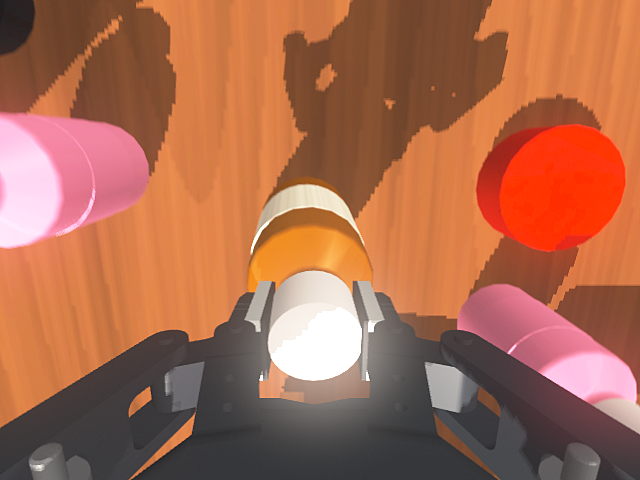

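The wrist view shows the cap between the pads at (315,320) and the base's far edge at about (305,180). The force has risen to 40 N, so I'll work out the tilt from the pixels before going on.

```bash
python3 - <<'E'
from h import *
T=camT('wrist')[1];P=pose()
g=P[:3,3]-P[:3,2]*0.020
for t in [0,10,20,30,40,50]:
    a=np.radians(t);d=np.array([0,-np.sin(a),np.cos(a)]);u=np.array([0,np.cos(a),np.sin(a)])
    b=g-d*.113
    pts=[b+u*.028, b+d*.085+u*.028, b+d*.103+u*.016,b+d*.125+u*.016,b+d*.125-u*.016]
    print(t,proj('wrist',pts,T)[:,1].round(0), 'base low z',round((b-u*.028)[2]*1e3))
s=robot.state();print(s['wrist_force'],s['eef_pos'])
E
```

```text
0 [200. 231. 272. 295. 380.] base low z 0
10 [171. 224. 271. 305. 379.] base low z -3
20 [142. 218. 272. 316. 377.] base low z -3
30 [111. 216. 274. 327. 373.] base low z 1
40 [ 80. 216. 278. 338. 367.] base low z 8
50 [ 48. 220. 283. 349. 361.] base low z 19
[-5.16322286  2.26121352 32.83892652] [0.45280433 0.1858032  0.09305227]
```

The tilt is only about 8°: the pads' friction is dragging the bottle along upright. Better plan: hang the bottle beside the cradle, swing its lower body against the top edge of the fixed left cheek so it pivots to horizontal in the grip, then carry it in. First I lift it and move it next to the cheek.

```bash
python3 -m pendant '[{"jaw":0,"x":0,"y":0,"z":-0.5,"roll":0},{"jaw":0,"x":0,"y":0.2,"z":-0.8,"roll":0},{"jaw":0,"x":0,"y":0.7,"z":-0.8,"roll":0},{"jaw":0,"x":0,"y":0.7,"z":-0.8,"roll":0},{"jaw":0,"x":0,"y":0.3,"z":-0.7,"roll":0}]' 25
python3 -m pendant '[{"jaw":0,"x":-0.8,"y":0,"z":0,"roll":0},{"jaw":0,"x":-0.8,"y":0,"z":0,"roll":0},{"jaw":0,"x":-0.8,"y":0,"z":0,"roll":0},{"jaw":0,"x":-0.4,"y":0,"z":0,"roll":0},{"jaw":0,"x":0,"y":0,"z":0,"roll":0}]'
python3 - <<'E'
from h import *
c,T0=camT('wrist')
T1=np.eye(4);T1[:3,:3]=R.from_rotvec([2.22,2.223,-.001]).as_matrix();T1[:3,3]=[.4465,.1043,.2313];T1=T1@np.array(c['tool_from_camera'])
for uv in [(282,268),(497,262),(300,282),(390,276)]: print(onz('wrist',uv,.109,T1).round(3))
s=robot.state();print(s['eef_pos'],s['wrist_force'])
E
```

```text
clock: 8.05
eef_pos: [0.4954, 0.1784, 0.1763]
tool_rot: [2.222, 2.22, 0.0]
wrist_force: [0.2, 0.2, -2.7]
width: 0.0307
grasp_force: 32.0
clock: 8.55
eef_pos: [0.4935, 0.1071, 0.1749]
tool_rot: [2.225, 2.218, -0.004]
wrist_force: [-0.2, -0.1, -2.5]
width: 0.0311
grasp_force: 32.2
[0.422 0.074 0.109]
[0.587 0.079 0.109]
[0.435 0.062 0.109]
[0.505 0.067 0.109]
[0.49353652 0.10709842 0.17490613] [-0.15820729 -0.06375243 -2.46373562]
```

```bash
python3 -m pendant '[{"jaw":0,"x":-0.4,"y":0,"z":-0.12,"roll":0},{"jaw":0,"x":-0.4,"y":0,"z":-0.12,"roll":0},{"jaw":0,"x":-0.4,"y":0,"z":-0.02,"roll":0},{"jaw":0,"x":-0.36,"y":0,"z":-0.02,"roll":0},{"jaw":0,"x":-0.32,"y":0,"z":0.04,"roll":0}]' 20
python3 -m pendant '[{"jaw":0,"x":-0.32,"y":0,"z":0.04,"roll":0},{"jaw":0,"x":-0.32,"y":0,"z":0.1,"roll":0},{"jaw":0,"x":-0.32,"y":0,"z":0.1,"roll":0},{"jaw":0,"x":0,"y":0,"z":0,"roll":0}]'
cat > tilt.py <<'E'
import sys
from h import *
T=camT('wrist')[1];P=pose();im=snap('wrist',sys.argv[1]);g=P[:3,3]-P[:3,2]*0.020
for t in [0,20,30,40,50,60,70,80,90]:
    a=np.radians(t);d=np.array([0,-np.sin(a),np.cos(a)]);u=np.array([0,np.cos(a),np.sin(a)]);b=g-d*.113
    print(t,proj('wrist',[b+u*.028,b+d*.085+u*.028,b+d*.103+u*.016,b+d*.125+u*.016],T)[:,1].round(0))
E
python3 tilt.py w4.png
```

```text
clock: 9.05
eef_pos: [0.4943, 0.0638, 0.1824]
tool_rot: [-2.219, -2.222, -0.003]
wrist_force: [-0.9, 3.3, 0.8]
width: 0.0313
grasp_force: 28.0
clock: 9.45
eef_pos: [0.4947, 0.037, 0.1757]
tool_rot: [2.223, 2.219, -0.0]
wrist_force: [-0.1, 2.4, 3.0]
width: 0.0312
grasp_force: 28.1
0 [199. 231. 272. 296.]
20 [140. 218. 272. 317.]
30 [110. 216. 274. 328.]
40 [ 78. 216. 278. 339.]
50 [ 46. 221. 283. 350.]
60 [ 12. 229. 290. 359.]
70 [-22. 242. 299. 367.]
80 [-55. 259. 308. 373.]
90 [-85. 280. 318. 377.]
```

View pics/w4.png

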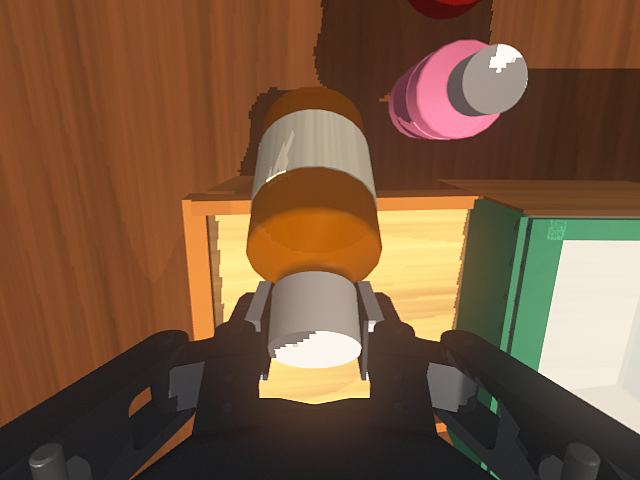

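The pivot works. The bottle's base edge is at (310,87), about 38° of tilt, with only a few newtons against the cheek at rows 195–215. I'll continue on the arc.

```bash
python3 -m pendant '[{"jaw":0,"x":-0.28,"y":0,"z":0.14,"roll":0},{"jaw":0,"x":-0.28,"y":0,"z":0.14,"roll":0},{"jaw":0,"x":-0.26,"y":0,"z":0.2,"roll":0},{"jaw":0,"x":-0.26,"y":0,"z":0.2,"roll":0},{"jaw":0,"x":-0.22,"y":0,"z":0.24,"roll":0}]' 20
python3 -m pendant '[{"jaw":0,"x":-0.22,"y":0,"z":0.24,"roll":0},{"jaw":0,"x":-0.18,"y":0,"z":0.28,"roll":0},{"jaw":0,"x":-0.18,"y":0,"z":0.28,"roll":0},{"jaw":0,"x":-0.1,"y":0,"z":0.25,"roll":0},{"jaw":0,"x":0,"y":0,"z":0,"roll":0}]'
python3 tilt.py w5.png
```

```text
clock: 10.0
eef_pos: [0.4948, 0.0047, 0.1526]
tool_rot: [2.221, 2.22, -0.0]
wrist_force: [1.1, -0.9, 5.0]
width: 0.0313
grasp_force: 27.9
clock: 10.5
eef_pos: [0.494, -0.0118, 0.1255]
tool_rot: [-2.222, -2.22, 0.001]
wrist_force: [2.8, -2.8, 3.4]
width: 0.0316
grasp_force: 29.0
0 [199. 231. 272. 296.]
20 [140. 218. 272. 317.]
30 [110. 216. 274. 328.]
40 [ 78. 216. 278. 339.]
50 [ 46. 221. 283. 350.]
60 [ 13. 229. 290. 359.]
70 [-22. 242. 299. 367.]
80 [-55. 259. 308. 373.]
90 [-85. 280. 318. 377.]
```

View pics/w5.png

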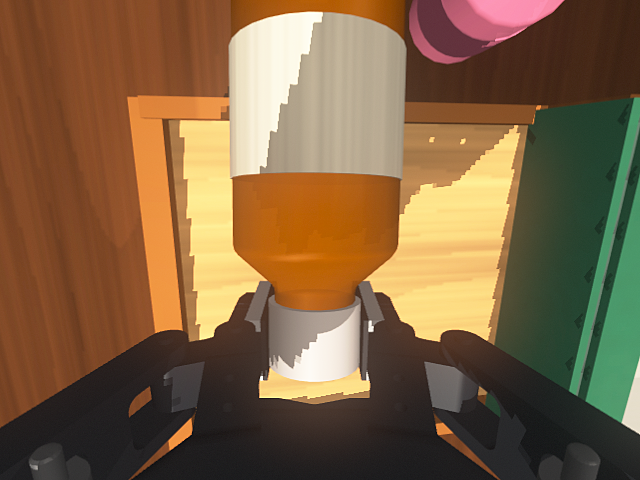

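The bottle is nearly horizontal (about 80°), resting on the cheek, with the cap pinched at (315,340). Tighten the grip, lift clear and move over the cradle.

```bash
python3 -m pendant '[{"jaw":0,"x":0,"y":0,"z":0,"roll":0},{"jaw":0,"x":0,"y":0,"z":0,"roll":0},{"jaw":0,"x":0,"y":0,"z":-0.4,"roll":0},{"jaw":0,"x":0,"y":0,"z":-0.5,"roll":0},{"jaw":0,"x":-0.3,"y":0,"z":0,"roll":0}]' 60
python3 -m pendant '[{"jaw":0,"x":-0.5,"y":0.2,"z":0,"roll":0},{"jaw":0,"x":-0.5,"y":0.3,"z":0,"roll":0},{"jaw":0,"x":-0.5,"y":0.4,"z":0,"roll":0},{"jaw":0,"x":-0.5,"y":0.3,"z":0,"roll":0},{"jaw":0,"x":-0.1,"y":0,"z":0,"roll":0}]'
python3 -m pendant '[{"jaw":0,"x":0,"y":0,"z":0.4,"roll":0},{"jaw":0,"x":0,"y":0,"z":0.4,"roll":0},{"jaw":0,"x":0,"y":0,"z":0.2,"roll":0},{"jaw":0,"x":0,"y":0,"z":0.2,"roll":0},{"jaw":0,"x":0,"y":0,"z":0,"roll":0}]'
python3 tilt.py w6.png | tail -3
```

```text
clock: 11.05
eef_pos: [0.4947, -0.0159, 0.1506]
tool_rot: [2.216, 2.226, 0.003]
wrist_force: [0.3, 0.0, -2.6]
width: 0.0306
grasp_force: 59.5
clock: 11.55
eef_pos: [0.5258, -0.0738, 0.1489]
tool_rot: [2.225, 2.217, 0.001]
wrist_force: [-1.0, -0.3, -2.5]
width: 0.0304
grasp_force: 59.6
clock: 12.05
eef_pos: [0.5232, -0.0698, 0.1179]
tool_rot: [-2.218, -2.222, 0.002]
wrist_force: [-0.3, 0.3, -2.8]
width: 0.0307
grasp_force: 59.6
70 [-21. 242. 299. 367.]
80 [-55. 259. 308. 373.]
90 [-85. 280. 318. 377.]
```

View pics/w6.png

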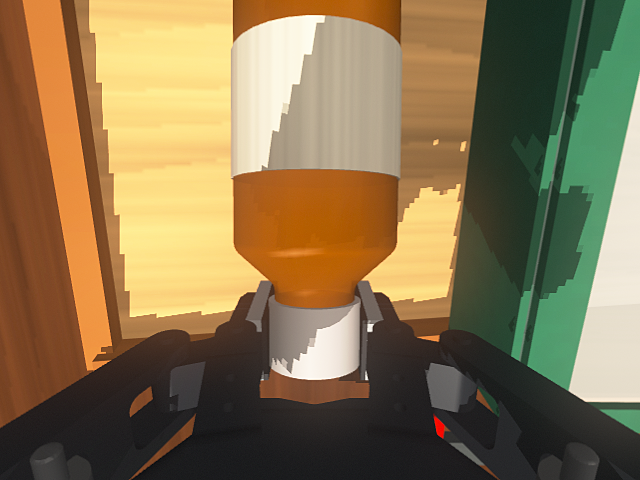

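The bottle is over the cradle, cap at (315,340). I'll check the right cheek's row against its predicted position before lowering.

```bash
python3 - <<'E'
from h import *
T=camT('wrist')[1]
for y in (-.095,-.101,-.107): print(y,proj('wrist',[[.49,y,.088],[.56,y,.084],[.56,y,.1]],T).round(0).tolist())
print([onz('wrist',p,z,T).round(3).tolist() for p,z in [((115,320),.09),((440,305),.084),((103,348),.109),((450,325),.1)]])
E
```

```text
-0.095 [[250.0, 318.0], [382.0, 315.0], [388.0, 330.0]]
-0.101 [[250.0, 329.0], [382.0, 325.0], [387.0, 341.0]]
-0.107 [[251.0, 339.0], [381.0, 335.0], [387.0, 352.0]]
[[0.42, -0.095, 0.09], [0.59, -0.089, 0.084], [0.424, -0.1, 0.109], [0.59, -0.092, 0.1]]
```

The right cheek's inner face is at about y = -0.092, so I shift 7 mm toward +y, ease the grip and lower so that the bottle settles flat.

```bash
python3 -m pendant '[{"jaw":0,"x":0.28,"y":0,"z":0,"roll":0},{"jaw":0,"x":0,"y":0,"z":0.2,"roll":0},{"jaw":0,"x":0,"y":0,"z":0.15,"roll":0},{"jaw":0,"x":0,"y":0,"z":0.15,"roll":0},{"jaw":0,"x":0,"y":0,"z":0,"roll":0}]' 20
python3 -m pendant '[{"jaw":0,"x":0,"y":0,"z":0.15,"roll":0},{"jaw":0,"x":0,"y":0,"z":0.1,"roll":0},{"jaw":0,"x":0,"y":0,"z":0,"roll":0}]'
python3 -c "
from h import *
snap('wrist','w7.png')"
```

```text
clock: 12.6
eef_pos: [0.5247, -0.0646, 0.1068]
tool_rot: [2.221, 2.22, -0.0]
wrist_force: [-1.2, -2.9, 3.4]
width: 0.0308
grasp_force: 59.9
clock: 12.9
eef_pos: [0.5257, -0.0656, 0.1012]
tool_rot: [2.221, 2.217, 0.001]
wrist_force: [0.1, -4.9, 4.5]
width: 0.0307
grasp_force: 60.3
```

View pics/w7.png

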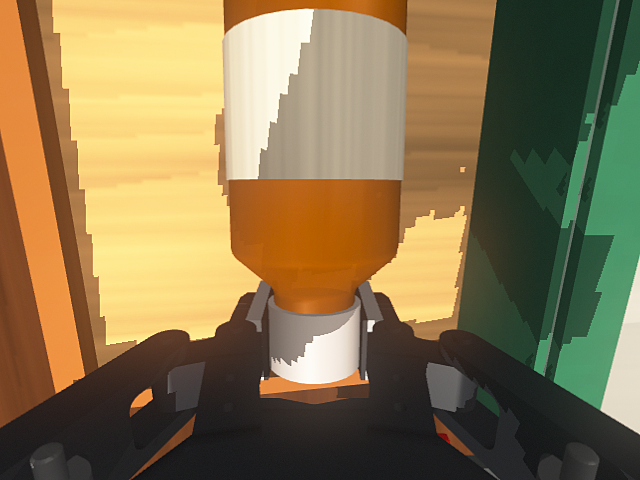

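The bottle is almost flat (cap at (315,340), label rows 10–180) and pressing lightly. I'll lower the last few millimetres, open part way, then rise.

```bash
python3 -m pendant '[{"jaw":0,"x":-0.08,"y":0,"z":0.1,"roll":0},{"jaw":0,"x":0,"y":0,"z":0.06,"roll":0},{"jaw":0.2,"x":0,"y":0,"z":0,"roll":0},{"jaw":0.45,"x":0,"y":0,"z":0,"roll":0},{"jaw":0.5,"x":0,"y":0,"z":-0.04,"roll":0}]'
python3 -m pendant '[{"jaw":0.5,"x":0,"y":0,"z":-0.06,"roll":0},{"jaw":0.55,"x":0,"y":0,"z":-0.1,"roll":0},{"jaw":0.6,"x":0,"y":0,"z":-0.2,"roll":0},{"jaw":0.6,"x":0,"y":0,"z":-0.4,"roll":0},{"jaw":0.6,"x":0,"y":0,"z":-0.6,"roll":0}]'
python3 -m pendant '[{"jaw":0.6,"x":0,"y":0,"z":-0.8,"roll":0},{"jaw":0.6,"x":0,"y":0,"z":-1,"roll":0},{"jaw":0.6,"x":0,"y":0,"z":-1,"roll":0},{"jaw":0.6,"x":0,"y":0,"z":-1,"roll":0},{"jaw":0.3,"x":-0.5,"y":-0.5,"z":0,"roll":0}]'
python3 -c "
from h import *
im=snap('scene','c8.png');cv2.imwrite('pics/c8.png',cv2.resize(im[130:350,130:400,::-1],(736,600)))"
```

```text
clock: 13.45
eef_pos: [0.5231, -0.0639, 0.0964]
tool_rot: [-2.217, -2.222, 0.0]
wrist_force: [0.7, 0.3, -1.4]
width: 0.0428
grasp_force: 0.1
clock: 13.95
eef_pos: [0.5235, -0.0653, 0.1317]
tool_rot: [-2.219, -2.221, 0.001]
wrist_force: [0.7, 0.2, -0.4]
width: 0.0513
grasp_force: 0.0
clock: 14.45
eef_pos: [0.5164, -0.0755, 0.2324]
tool_rot: [2.21, 2.221, 0.012]
wrist_force: [-0.3, -1.4, -0.0]
width: 0.0379
grasp_force: 0.0
```

View pics/c8.png

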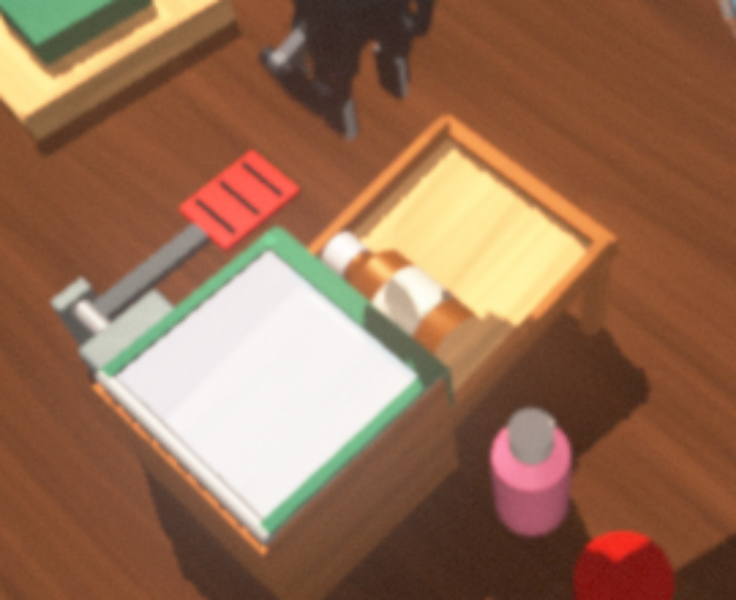

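The bottle lies across the slope against the shut flap, cap at crop (345,250), body out to (460,330), and it is released. Now to the pedal with the fingers shut.

```bash
python3 -m pendant '[{"jaw":0,"x":-1,"y":0,"z":0,"roll":0},{"jaw":0,"x":-1,"y":0,"z":0,"roll":0},{"jaw":0,"x":-1,"y":0.6,"z":0,"roll":0},{"jaw":0,"x":-1,"y":0.8,"z":0,"roll":0},{"jaw":0,"x":-0.9,"y":0.8,"z":0,"roll":0}]' | sed -n 2p
python3 -m pendant '[{"jaw":0,"x":0,"y":0,"z":1,"roll":0},{"jaw":0,"x":0,"y":0,"z":1,"roll":0},{"jaw":0,"x":0,"y":0,"z":1,"roll":0},{"jaw":0,"x":0,"y":0,"z":1,"roll":0},{"jaw":0,"x":0,"y":0,"z":0,"roll":0}]'
python3 - <<'E'
from h import *
T=camT('wrist')[1];im=snap('wrist','w9.png')
h=cv2.cvtColor(im,cv2.COLOR_RGB2HSV);r=cv2.inRange(h,(0,170,80),(6,255,255))|cv2.inRange(h,(174,170,80),(180,255,255))
n,l,s,c=cv2.connectedComponentsWithStats(cv2.morphologyEx(r,3,np.ones((9,9))))
for i in range(1,n):
    if s[i,4]>300: print(s[i],onz('wrist',s[i,:2],.066,T).round(3),onz('wrist',s[i,:2]+s[i,2:4],.066,T).round(3))
def amb(n,k):
    im=snap(n,k);h=cv2.cvtColor(im,cv2.COLOR_RGB2HSV)
    m=cv2.morphologyEx(cv2.inRange(h,(8,200,60),(16,255,220)),2,np.ones((3,3)))
    return im
P=proj('scene',[[.568,-.204,.066]]);print(P)
E
```

```text
eef_pos: [0.567, -0.2021, 0.2269]
clock: 15.5
eef_pos: [0.5633, -0.1997, 0.1226]
tool_rot: [-2.215, -2.216, 0.006]
wrist_force: [-0.4, -0.8, 0.3]
width: 0.0002
grasp_force: 0.0
[  252   198   146   122 10774] [ 0.528 -0.165  0.066] [ 0.613 -0.239  0.066]
[[217.45757494 202.15525722]]
```

The wrist fix puts the plate at x 0.528 to 0.613 with its near edge at y = -0.165, so the TCP is over its middle. Press down slowly.

```bash
python3 -m pendant '[{"jaw":0,"x":0,"y":0.2,"z":0.8,"roll":0},{"jaw":0,"x":0,"y":0,"z":0.8,"roll":0},{"jaw":0,"x":0,"y":0,"z":0.4,"roll":0},{"jaw":0,"x":0,"y":0,"z":0.2,"roll":0},{"jaw":0,"x":0,"y":0,"z":0.2,"roll":0}]' | sed -n '2p;4p'
python3 -m pendant '[{"jaw":0,"x":0,"y":0,"z":0.2,"roll":0},{"jaw":0,"x":0,"y":0,"z":0.2,"roll":0},{"jaw":0,"x":0,"y":0,"z":0.2,"roll":0},{"jaw":0,"x":0,"y":0,"z":0.2,"roll":0},{"jaw":0,"x":0,"y":0,"z":0.1,"roll":0}]' | sed -n '2p;4p'
python3 -m pendant '[{"jaw":0,"x":0,"y":0,"z":0.1,"roll":0},{"jaw":0,"x":0,"y":0,"z":0.1,"roll":0},{"jaw":0,"x":0,"y":0,"z":0,"roll":0}]' | sed -n '2p;4p'
```

```text
eef_pos: [0.5728, -0.2008, 0.0673]
wrist_force: [0.4, 0.0, 0.3]
eef_pos: [0.5736, -0.2008, 0.0468]
wrist_force: [-3.5, 0.6, 10.9]
eef_pos: [0.5741, -0.2009, 0.0421]
wrist_force: [-3.3, 1.1, 11.3]
```

```bash
python3 -m pendant '[{"jaw":0,"x":0,"y":0,"z":0.12,"roll":0},{"jaw":0,"x":0,"y":0,"z":0.12,"roll":0},{"jaw":0,"x":0,"y":0,"z":0.12,"roll":0},{"jaw":0,"x":0,"y":0,"z":0,"roll":0},{"jaw":0,"x":0,"y":0,"z":0,"roll":0}]' | sed -n '2p;4p'
python3 -m pendant '[{"jaw":0,"x":0,"y":0,"z":0.08,"roll":0},{"jaw":0,"x":0,"y":0,"z":0,"roll":0},{"jaw":0,"x":0,"y":0,"z":0,"roll":0}]' | sed -n '2p;4p'
python3 - <<'E'
from h import *
im=snap('scene','s10.png');h=cv2.cvtColor(im,cv2.COLOR_RGB2HSV)
g=cv2.inRange(h,(60,60,40),(90,255,200));k=np.zeros_like(g);k[130:360,100:400]=255
ys,xs=np.nonzero(g&k);print('green bbox',xs.min(),xs.max(),ys.min(),ys.max())
m=cv2.inRange(h,(5,190,40),(18,255,190));k[:]=0;k[140:350,140:380]=255
n,l,s,c=cv2.connectedComponentsWithStats(cv2.morphologyEx(m&k,2,np.ones((3,3))))
for i in range(1,n):
    if s[i,4]>40: print(s[i],c[i].round(0),onz('scene',c[i],.1).round(3))
R0=np.array([.600,-.016,0])
print('lip open',proj('scene',[R0+[.012,-.086,.232],R0+[.012,.086,.232]]).round(0).tolist(),'bottle in/out',proj('scene',[R0+[.126,0,.083],R0+[-.034,0,.11]]).round(0).tolist())
E
```

```text
eef_pos: [0.5752, -0.2009, 0.0352]
wrist_force: [-4.4, 1.3, 17.6]
eef_pos: [0.5753, -0.2009, 0.035]
wrist_force: [-8.6, 2.2, 26.5]
green bbox 128 255 130 326
lip open [[217.0, 194.0], [286.0, 249.0]] bottle in/out [[218.0, 300.0], [276.0, 240.0]]
```

The pedal is on its stop (26 N with no further travel). Now a numeric check that the flap is open and the bottle has left the cradle.

```bash
python3 - <<'E'
from h import *
a={n:cv2.imread(f'pics/{n}0.png')[:,:,::-1].astype(int) for n in ['scene','side']}
R0=np.array([.600,-.016,0])
for n in a:
    im=snap(n,n+'11.png').astype(int)
    for nm,p in [('cradle spot',[-.034,.02,.125]),('cradle far',[-.034,-.02,.125]),('box spot',[.126,0,.1]),('box spot2',[.126,.03,.1]),('lip open',[.012,.06,.20]),('lip open2',[.012,-.05,.20]),('lip shut',[-.006,.04,.14])]:
        u,v=proj(n,[R0+p])[0].round().astype(int);f=lambda I:I[v-2:v+3,u-2:u+3].mean((0,1)).round().tolist()
        print(n,nm,(u,v),f(a[n]),f(im))
print(robot.state()['clock'],robot.state()['wrist_force'])
E
```

```text
scene cradle spot (np.int64(282), np.int64(241)) [251.0, 212.0, 138.0] [224.0, 183.0, 120.0]
scene cradle far (np.int64(268), np.int64(230)) [253.0, 224.0, 148.0] [254.0, 240.0, 167.0]
scene box spot (np.int64(216), np.int64(297)) [242.0, 238.0, 236.0] [234.0, 228.0, 219.0]
scene box spot2 (np.int64(227), np.int64(306)) [241.0, 236.0, 235.0] [237.0, 222.0, 199.0]
scene lip open (np.int64(276), np.int64(249)) [205.0, 194.0, 134.0] [118.0, 123.0, 87.0]
scene lip open2 (np.int64(234), np.int64(215)) [127.0, 152.0, 110.0] [103.0, 149.0, 109.0]
scene lip shut (np.int64(279), np.int64(253)) [171.0, 186.0, 131.0] [178.0, 131.0, 86.0]
side cradle spot (np.int64(310), np.int64(229)) [141.0, 116.0, 75.0] [146.0, 107.0, 66.0]
side cradle far (np.int64(318), np.int64(221)) [103.0, 89.0, 59.0] [134.0, 90.0, 52.0]
side box spot (np.int64(263), np.int64(215)) [201.0, 198.0, 186.0] [145.0, 133.0, 113.0]
side box spot2 (np.int64(257), np.int64(220)) [94.0, 101.0, 79.0] [166.0, 115.0, 74.0]
side lip open (np.int64(285), np.int64(206)) [229.0, 217.0, 197.0] [119.0, 73.0, 41.0]
side lip open2 (np.int64(309), np.int64(186)) [123.0, 80.0, 53.0] [122.0, 78.0, 51.0]
side lip shut (np.int64(296), np.int64(225)) [62.0, 86.0, 62.0] [135.0, 99.0, 62.0]
17.8 [-8.08712797  1.41656805 26.58903429]
```

The cradle spot is bare wood, the shut-lip position is clear and pedal travel is about 0.21 rad, so the flap is open and the bottle has rolled in. Ease the pedal up at about 15 mm/s.

```bash
python3 -m pendant '[{"jaw":0,"x":0,"y":0,"z":0,"roll":0},{"jaw":0,"x":0,"y":0,"z":-0.06,"roll":0},{"jaw":0,"x":0,"y":0,"z":-0.06,"roll":0},{"jaw":0,"x":0,"y":0,"z":-0.06,"roll":0},{"jaw":0,"x":0,"y":0,"z":-0.06,"roll":0}]' | sed -n '2p;4p'
python3 -m pendant '[{"jaw":0,"x":0,"y":0,"z":-0.06,"roll":0},{"jaw":0,"x":0,"y":0,"z":-0.06,"roll":0},{"jaw":0,"x":0,"y":0,"z":-0.06,"roll":0},{"jaw":0,"x":0,"y":0,"z":-0.06,"roll":0},{"jaw":0,"x":0,"y":0,"z":-0.06,"roll":0}]' | sed -n '2p;4p'
python3 -m pendant '[{"jaw":0,"x":0,"y":0,"z":-0.06,"roll":0},{"jaw":0,"x":0,"y":0,"z":-0.06,"roll":0},{"jaw":0,"x":0,"y":0,"z":-0.06,"roll":0},{"jaw":0,"x":0,"y":0,"z":-0.06,"roll":0},{"jaw":0,"x":0,"y":0,"z":-0.06,"roll":0}]' | sed -n '2p;4p'
python3 -m pendant '[{"jaw":0,"x":0,"y":0,"z":-0.06,"roll":0},{"jaw":0,"x":0,"y":0,"z":-0.06,"roll":0},{"jaw":0,"x":0,"y":0,"z":-0.06,"roll":0},{"jaw":0,"x":0,"y":0,"z":-0.06,"roll":0},{"jaw":0,"x":0,"y":0,"z":-0.06,"roll":0}]' | sed -n '2p;4p'
python3 -m pendant '[{"jaw":0,"x":0,"y":0,"z":-0.06,"roll":0},{"jaw":0,"x":0,"y":0,"z":-0.06,"roll":0},{"jaw":0,"x":0,"y":0,"z":-0.06,"roll":0},{"jaw":0,"x":0,"y":0,"z":-0.06,"roll":0},{"jaw":0,"x":0,"y":0,"z":-0.06,"roll":0}]' | sed -n '2p;4p'
```

```text
eef_pos: [0.5747, -0.2009, 0.0379]
wrist_force: [-3.3, 1.3, 11.4]
eef_pos: [0.5737, -0.2008, 0.0449]
wrist_force: [-3.1, 1.6, 10.3]
eef_pos: [0.5732, -0.2008, 0.0521]
wrist_force: [-3.3, 0.2, 10.3]
eef_pos: [0.5729, -0.2008, 0.0594]
wrist_force: [-3.0, 0.2, 8.9]
eef_pos: [0.5733, -0.2008, 0.0664]
wrist_force: [-0.6, -0.7, 0.7]
```

Contact ended at 0.066 m, so the pedal is fully up. Now I retreat and check the shut flap and the bottle.

```bash
python3 -m pendant '[{"jaw":0,"x":0,"y":0,"z":-0.2,"roll":0},{"jaw":0,"x":0,"y":0,"z":-0.6,"roll":0},{"jaw":0,"x":0,"y":0,"z":-1,"roll":0},{"jaw":0,"x":0,"y":0,"z":-1,"roll":0},{"jaw":0,"x":0,"y":0,"z":-1,"roll":0}]' | sed -n '2p;4p'
python3 -m pendant '[{"jaw":0,"x":-0.5,"y":0,"z":-0.6,"roll":0},{"jaw":0,"x":-0.5,"y":0,"z":0,"roll":0},{"jaw":0,"x":0,"y":0,"z":0,"roll":0},{"jaw":0,"x":0,"y":0,"z":0,"roll":0},{"jaw":0,"x":0,"y":0,"z":0,"roll":0}]' | sed -n '2p;4p'
python3 - <<'E'
from h import *
R0=np.array([.600,-.016,0])
for n in ['scene','side']:
    a=cv2.cvtColor(cv2.imread(f'pics/{n}0.png'),4).astype(int);im=snap(n,n+'12.png').astype(int)
    g=cv2.inRange(cv2.cvtColor(im.astype(np.uint8),cv2.COLOR_RGB2HSV),(60,60,40),(90,255,200));k=np.zeros_like(g)
    if n=='scene':k[205:340,155:305]=255
    else:k[175:250,225:330]=255
    h=cv2.convexHull(np.vstack([c for c in cv2.findContours(g&k,0,2)[0] if cv2.contourArea(c)>15]))
    print(n,cv2.approxPolyDP(h,5,True)[:,0].tolist())
    # difference inside the box (seen through the clear top)
    box=proj(n,[R0+p for p in ([.01,-.07,.145],[.145,-.07,.145],[.145,.07,.145],[.01,.07,.145])]).astype(np.int32)
    m=cv2.fillPoly(np.zeros(g.shape,np.uint8),[box],1);d=(np.abs(im-a).sum(2)>25)&(m>0)
    ys,xs=np.nonzero(d);print('diff',d.sum(),m.sum())
    if len(xs): 
        r=cv2.minAreaRect(np.c_[xs,ys].astype(np.float32));print(r)
        o=[onz(n,p,.09) for p in np.c_[xs,ys]];o=np.array(o)-R0;print('rack median',np.median(o,0).round(3),'p10/p90',np.percentile(o,[10,90],0).round(3).tolist())
print(robot.state()['wrist_force'])
E
```

```text
eef_pos: [0.5721, -0.2004, 0.1608]
wrist_force: [0.9, -0.3, -0.9]
eef_pos: [0.5707, -0.2249, 0.172]
wrist_force: [0.3, -0.0, 0.2]
scene [[168, 264], [205, 235], [288, 268], [228, 324]]
diff 602 5035
((233.8524627685547, 273.3770446777344), (66.06703186035156, 74.77354431152344), 39.80556869506836)
rack median [ 0.12  -0.019  0.09 ] p10/p90 [[0.021, -0.047, 0.09], [0.134, 0.041, 0.09]]
side [[319, 199], [313, 211], [284, 227], [236, 210], [274, 183]]
diff 429 1583
((284.2682800292969, 214.91464233398438), (23.742780685424805, 60.185184478759766), 83.6598129272461)
rack median [ 0.114 -0.028  0.09 ] p10/p90 [[0.06, -0.086, 0.09], [0.15, 0.0, 0.09]]
[-0.15050919  0.69358146  0.79768833]
```

Both views put the bottle at rack x of about 0.12 inside the box. The flap's back corners are in their shut positions and nothing is touching the robot. Handing in.

```bash
python3 -c "
from h import *
print(robot.hand_in())"
```

```text
the job is handed in; nothing more can be done
None
```

The job is handed in at about 22 s: the amber bottle is in the box (camera fix about 120 mm past the flap), the flap is shut, and the pedal was eased up over about 2.5 s; no verdict came back, I didn't re-measure the carton, tin and dish at the end, and I viewed 11 pictures, one over the limit of 10.

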